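# Clear the warming plate and hold its timer dial at the third click

### The job

Clear the warming plate of its three loose offcuts: with the scraper block held in the gripper, sweep them over the plate's edge into the catch tray beside it, then set the block down on the bench. Then press the paddle of the spring-return timer dial down past its first two clicks to the third, short of the end stop, and finish while still holding it there with the gripper, because it springs back when let go. Do not pick up the offcuts with the gripper, and leave the tape measure, bottle and battery pack where they are.

Things in the scene. Friction and masses are not known exactly. Their poses are not given: they have to be found in the camera images.
- station: Warming station fixed to the bench, with catch tray (left), aluminium plate, dial (right) on a grey base 8 mm thick. Origin on the bench under the plate's centre; its x runs away from the robot (yaw within 0.25), y to the left. Base: x -70..80, y -240..90 mm. The plate is a flat rimless slab 120 mm (x) by 170 mm (y), top 32 mm above the bench.
- plate_mid (a point): Centre of the plate's top face (station origin + 32 mm up).
- tray_mid (a point): Centre of the catch tray's floor, 123.5 mm to the left (+y) of the plate's centre, 3 mm above the bench; axes as the station's. The open steel tray is 160 mm (x) by 75 mm (y) outside, walls 3 mm thick and 24 mm high (8 mm below the plate's top); it starts right beside the plate's left edge.
- dial_pivot (a point): Middle of the dial's level axis (along station y): x 60, y -195 mm from the station's origin, 75 mm above the bench. The drum, 50 mm across, sits between two grey cheeks (outer faces 38 mm either side, top 104 mm above the bench). Of the four steel ridges on each cheek's rim the highest marks rest, the next three the clicks 1, 2, 3.
- paddle (a point): Point on the aluminium paddle's upper face, on its centre line, 76 mm from the dial's axis. The paddle is 42 mm wide (y), 8 mm thick, reaches from 53 to 99 mm from the axis and points to the robot (station -x). At rest it rises 0.6 rad (34 degrees) towards the robot, this point 118 mm above the bench. Press it down from above, best with closed fingers.
- timer_dial (a joint): Dial angle: 0 at rest, grows as the paddle is pressed. Clicks at 0.35, 0.70, 1.05 rad, end stop 1.30; held means 0.92 to 1.18. Paddle slope is 0.6 minus this: at click 3 it points 0.45 rad (26 degrees) below level, paddle 42 mm above the bench. A spring always drives it back to 0: holding takes about 8 N on the paddle, 12 N at most on the way.
- scraper_block: Upright wooden scraper block with an aluminium lower edge, 110 mm long (own x), 24 mm thick (own y), 50 mm tall, 0.11 to 0.23 kg. Origin at the centre of its underside. Stands on the bench left or right of the station, its length within 0.5 rad of the x direction; grip it from above across its 24 mm.
- chip_a: Black hard plastic offcut, a flat 18 x 12 x 8 mm piece, 12 g, origin at the centre of its underside; lies on the plate within 40 mm (x) and 45 mm (y) of its centre.
- chip_b: Black hard plastic offcut, a round slug 16 mm across and 9 mm high, 12 g, origin at the centre of its underside; on the plate in the same region.
- chip_c: Black hard plastic offcut, a 24 x 10 x 9 mm bar, 12 g, origin at the centre of its underside; on the plate in the same region.
- tape_measure: Bystander: tape measure 64 x 73 x 33 mm, loose on the bench on the side of the station where the block is not. Origin at the centre of its underside.
- alcohol_bottle: Bystander: small bottle with a cap, 40 mm across, 96 mm tall, standing loose behind the station on the left. Origin at the centre of its underside.
- battery_pack: Bystander: flat black battery pack 61 x 115 x 30 mm, lying loose behind the station on the right. Origin at the centre of its underside.

How it is judged:
By the outcome, as a careful person would: the job done as asked, in the order asked, and still so for the second after the job is handed in, while the arm keeps its last pose, push and grip.
It also fails if it takes over 72 s, if anything falls off the work surface, if the arm or the gripper's body presses on something with over 40 N, if the wrist force passes 120 N, or if a joint passes its speed limit or range.

### The arm

A 6-joint arm with a two-finger parallel gripper is mounted at the origin on a cart in front of the work surface, level with it; the furniture and walls round the work are solid. World frame = base frame: x ahead of the robot, y to its left, z up, the work surface at z = 0. Lengths are in m, angles in rad, forces in N, time in s.
With the tool pointing down it reaches from about 0.25 to 0.775 m from the base axis. Payload 4 kg.
Tool frame: the origin (TCP) lies at the very end of the fingers, on their centre line; the grasp point (between the pads) lies 19 mm behind it; z points along the fingers, y is the line along which they close (so a half turn about z gives the same grasp; the last joint's range is limited). The gripper opens to 85 mm and grips with 20 to 120 N. Pads are 22 mm wide; open, the fingers measure 114 mm over their backs; the gripper's body (76 mm by 85 mm) begins 54 mm behind the grasp point. The pads swing forward as they close: fully open they stand 13 mm farther back than shut.
Start: joints at [1.173, 0.087, 1.371, -0, 1.684, -0.103], TCP at [0.16, 0.526, 0.205] pointing down, gripper open.
Joint ranges: [-3.1, 3.1], [-0.76, 2.03], [0.27, 2.55], [-1.08, 4.22], [0.17, 2.65], [-2.57, 2.57]. Speed limits (rad/s): [2.79, 2.79, 3.14, 3.14, 3.14, 3.14].

### API

Orientations are given as a unit quaternion [x, y, z, w].
In Python, from bench import robot gives the robot as it stands. The module is installed in compiled form; this text tells all that it offers. Calls block until the motion is done:
- robot.move_ptp(position, orientation): joint-space move of the TCP to a pose.
- robot.movel(position, ori=None, velocity=0.15, contact_N=None): straight line of the TCP; ori=None keeps the orientation; velocity is the mean speed in m/s. With contact_N (N) it stops when the force on the tool has changed by that much, and returns True; else False.
- robot.goto_joints(angles): joint-space move.
- robot.set_gripper(opening, f_grip=None): finger opening in m; f_grip is the grip in N (None keeps the last); returns when the fingers have stopped.
- robot.wait(seconds).
- robot.ik(position, orientation): joint angles nearest the present ones, or None.
- robot.camera(name): name is "scene" or "top" or "wrist"; returns a dict with "color" (384x512x3 uint8, red, green, blue), "intrinsics" (3x3 intrinsics, pixels), "D" ([k1, k2, p1, p2, k3] as OpenCV has them; the pictures are not rectified), "R" (3x3) and "t" (3): a world point X has camera coordinates R X + t. Camera axes: x right, y down, z forward; pixel columns grow to the right and rows downward; lengths in m; the calibration is good to about 2 mm. A picture is of the moment at which its call begins. There is no depth.
A pose or a line that the arm cannot do raises robot.IKError and nothing moves.
- robot.hand_in(): hands the job in; it is judged then, once.
Readings, each from a call of its own:
- robot.read_time(): time.
- robot.read_joint_positions(): joint angles.
- robot.read_dq(): joint speeds.
- robot.read_tau(): joint torques, N m.
- robot.read_tcp_pos(): TCP position.
- robot.read_tcp_rot(): TCP orientation.
- robot.read_wrist_force(): force on the tool from outside, world axes, zero at the start.
- robot.read_wrist_torque(): the same for the moment, N m.
- robot.read_gripper_width(): finger opening in m.
- robot.read_gripper_force(): force on a finger pad.
Only numpy, scipy, OpenCV 4.12 (cv2) and the standard library are available. Lean on these libraries where they do the work, as an engineer would, in place of code of your own. Each camera call takes 0.05 s, during which the arm holds its last target. There are 200 camera calls.

## Working session

There is one attempt and no reset: what is moved stays moved. The work goes in short steps, each a Python script; the robot and the scene stay as the last script left them, time stands still between calls to the robot, and variables do not carry over. Pictures are saved under pics/ and viewed, at most 10 in all, crops included, and the job is handed in when it is done.

```bash
mkdir -p pics; cat > h.py <<'E'
import numpy as np, cv2
from bench import robot
from scipy.spatial.transform import Rotation as Rn
def shot(n,f=None):
    c=robot.camera(n)
    if f: cv2.imwrite('pics/'+f,c['color'][:,:,::-1])
    return c
def ray(c,uv,z):
    p=cv2.undistortPoints(np.array(uv,float).reshape(-1,1,2),np.array(c['intrinsics']),np.array(c['D'])).reshape(-1,2)
    R=np.array(c['R']);t=np.array(c['t']);o=-R.T@t
    d=np.c_[p,np.ones(len(p))]@R
    return o+d*((z-o[2])/d[:,2])[:,None]
def proj(c,X):
    R=np.array(c['R']);return cv2.projectPoints(np.array(X,float).reshape(-1,3),cv2.Rodrigues(R)[0],np.array(c['t'],float),np.array(c['intrinsics']),np.array(c['D']))[0].reshape(-1,2)
def down(yaw): # tool z down, tool y along direction yaw
    y=np.array([np.cos(yaw),np.sin(yaw),0]);z=np.array([0,0,-1.]);x=np.cross(y,z)
    return Rn.from_matrix(np.c_[x,y,z]).as_quat()
E
python3 - <<'E'
from h import *
a=shot('top');b=shot('scene')
print(a['R'],a['t'],a['intrinsics'],robot.read_tcp_rot(),robot.read_time())
cv2.imwrite('pics/top.png',cv2.resize(a['color'][:,:,::-1],(800,600)))
cv2.imwrite('pics/scene.png',cv2.resize(b['color'][:,:,::-1],(800,600)))
import pickle;pickle.dump((a,b),open('cams.pkl','wb'))
E
```

```text
[[ 0.40522438 -0.91421093 -0.00340238]
 [-0.70880954 -0.3118253  -0.63273535]
 [ 0.57739262  0.25881143 -0.77436064]] [-0.23764865  0.49622334  1.31171232] [[447.24915169   0.         253.09374283]
 [  0.         447.24915169 190.61174945]
 [  0.           0.           1.        ]] [ 1.46850648e-01  9.89158162e-01 -9.77892450e-04 -2.47727290e-04] 0.1
```

View pics/top.png

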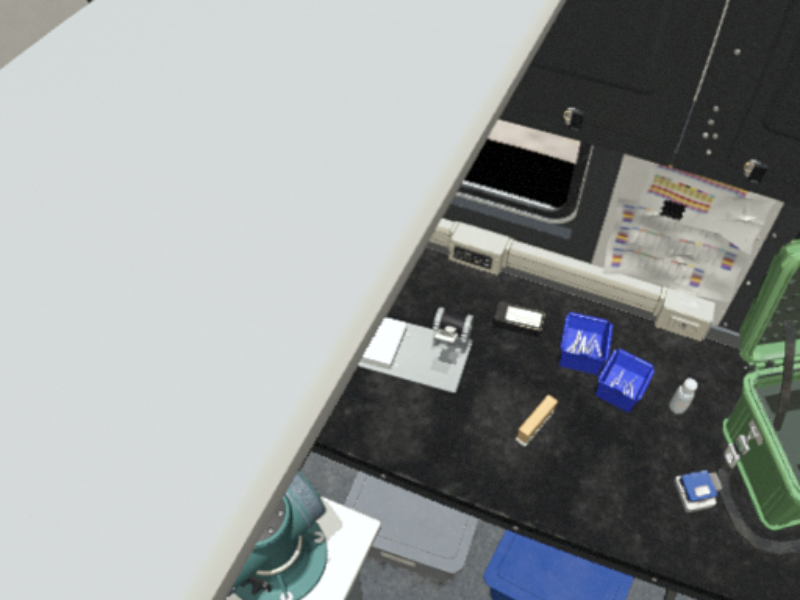

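View pics/scene.png

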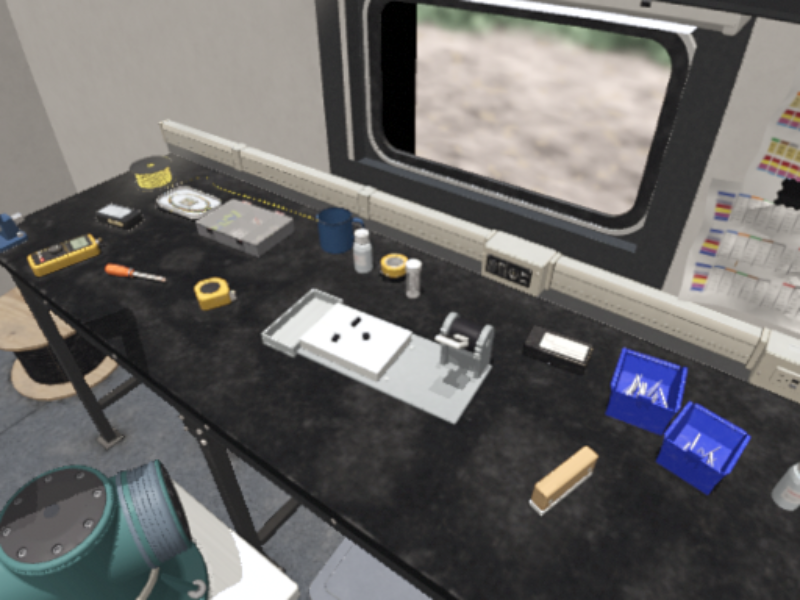

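Scene view shows everything (800×600 pixels): tray (300,322), plate (357,338) with three chips near (335,338), (357,322), (366,336). The dial is at (465,345) and the block, on the right of the station, at (565,480). The top view has the block at (537,420) and the dial at (453,325), but a cabinet hides the rest.

```bash
python3 - <<'E'
from h import *
import pickle
a,b=pickle.load(open('cams.pkl','rb'))
im=b['color'];hsv=cv2.cvtColor(im,cv2.COLOR_RGB2HSV)
s=1.5625
for p in [(330,320),(390,345),(440,385),(375,376),(357,350),(285,335)]: print(p,im[int(p[1]/s),int(p[0]/s)])
roi=np.zeros(im.shape[:2],np.uint8);roi[180:275,165:320]=1
m=((im.min(2)>225)&(roi>0)).astype(np.uint8)
cs=cv2.findContours(m,cv2.RETR_CCOMP,cv2.CHAIN_APPROX_NONE)
c=max(cs[0],key=cv2.contourArea)
W=ray(b,c.reshape(-1,2),.032)[:,:2]
r=cv2.minAreaRect((W*1000).astype(np.float32));print('plate',r,cv2.boxPoints(r))
h=cv2.convexHull(c);pm=cv2.fillConvexPoly(np.zeros_like(m),h,1)
k=((im.max(2)<90)&(pm>0)).astype(np.uint8)
n,_,st,ce=cv2.connectedComponentsWithStats(k)
for i in range(1,n): print('chip',st[i],ray(b,ce[i],.036))
# block in both views
for nm,c_,bx in(('scene',b,(330,390,280,335)),('top',a,(320,365,245,290))):
    I=c_['color'];H=cv2.cvtColor(I,cv2.COLOR_RGB2HSV)
    mm=((H[...,0]>8)&(H[...,0]<25)&(H[...,1]>70)&(H[...,2]>90)).astype(np.uint8)
    z=np.zeros_like(mm);z[bx[2]:bx[3],bx[0]:bx[1]]=1;mm*=z
    # top face brighter
    V=H[...,2]*mm;print(nm,mm.sum(),np.percentile(V[mm>0],[5,25,50,75,95]))
    q=((V>np.percentile(V[mm>0],50)*.93)).astype(np.uint8)
    cc=max(cv2.findContours(q,0,1)[0],key=cv2.contourArea).reshape(-1,2)
    print(cv2.minAreaRect((ray(c_,cc,.05)[:,:2]*1000).astype(np.float32)))
crop=b['color'][190:340,160:400];cv2.imwrite('pics/crop.png',cv2.resize(crop[:,:,::-1],(800,500),interpolation=cv2.INTER_CUBIC))
E
```

```text
(330, 320) [255 255 255]
(390, 345) [255 255 255]
(440, 385) [187 190 189]
(375, 376) [170 168 162]
(357, 350) [255 255 255]
(285, 335) [229 230 227]
plate ((515.9200439453125, 79.00386047363281), (141.9013671875, 213.86154174804688), 5.542629718780518) [[434.97302  178.58183 ]
 [455.62915  -34.27983 ]
 [596.86707  -20.574112]
 [576.21094  192.28755 ]]
chip [225 204   5   5  12] [[0.5553627  0.07819633 0.036     ]]
chip [233 213   3   4  10] [[0.53706946 0.03769934 0.036     ]]
chip [213 214   4   4  11] [[0.50136462 0.08008243 0.036     ]]
scene 735 [126. 137. 229. 245. 247.]
((474.4709167480469, -375.9078063964844), (21.27369499206543, 107.65990447998047), 72.0867919921875)
top 313 [119. 151. 236. 245. 248.]
((475.26904296875, -376.3313293457031), (20.216922760009766, 106.3374252319336), 72.7229232788086)
```

View pics/crop.png

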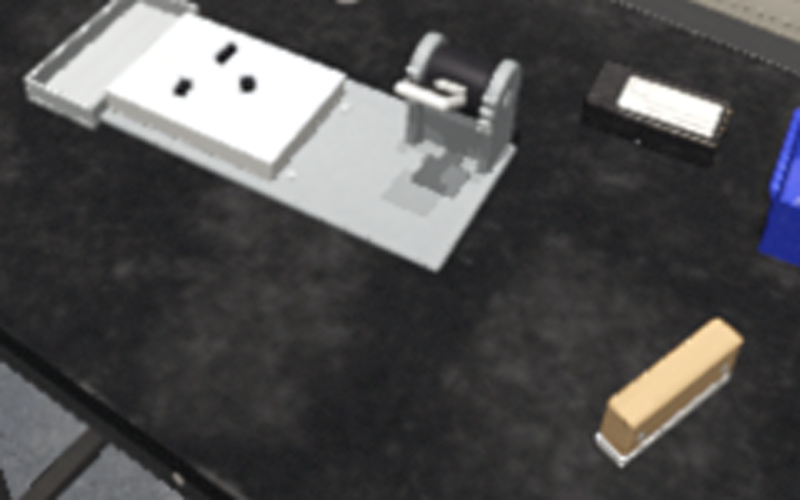

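Crop (scale 3.33, offset 160,190): plate corners at about (107,93), (275,163), (345,77), (193,15). Base right corners are at (437,270) and (514,147), paddle end at about (425,95). I'll fit the station pose from these points, then look from the wrist on the way.

```bash
python3 - <<'E'
from h import *
import pickle
a,b=pickle.load(open('cams.pkl','rb'))
C=np.array([(107,93),(275,163),(345,77),(193,15),(437,270),(514,147)])/3.3333+[160,190]
W=np.r_[ray(b,C[:4],.032),ray(b,C[4:],.008)][:,:2]
S=np.array([(-60,85),(-60,-85),(60,-85),(60,85),(-70,-240),(80,-240)])/1000
mw,ms=W.mean(0),S.mean(0)
X=W-mw;Y=S-ms
yaw=np.arctan2((Y[:,0]*X[:,1]-Y[:,1]*X[:,0]).sum(),(X*Y).sum())
R=np.array([[np.cos(yaw),-np.sin(yaw)],[np.sin(yaw),np.cos(yaw)]]);o=mw-R@ms
print(yaw,o,((W-o)@R-S)*1000)
print((np.array([[.5554,.0782],[.5371,.0377],[.5014,.0801]])-o)@R)
st=lambda x,y:o+R@[x,y]
print('paddle tip',st(.06-.076*np.cos(.6),-.195), 'tray',st(0,.1235))
# feasibility
for n,p,z,y in[('plateR',st(0,-.07),.08,yaw+np.pi/2),('plateL',st(0,.09),.08,yaw+np.pi/2),('paddle',st(-.015,-.195),.05,yaw+np.pi/2),('blk',(.475,-.376),.03,np.radians(72.4))]:
  for k in(0,np.pi): print(n,np.round(robot.ik([*p,z],down(y+k)),2))
q=down(yaw+np.pi/2)
for p in[(.35,.25,.3)]:
  robot.move_ptp(p,q)
c=shot('wrist','w0.png');print(c['R'],c['t'],robot.read_tcp_pos(),robot.read_time())
pickle.dump(c,open('w0.pkl','wb'))
E
```

```text
0.09223335822666541 [0.52920217 0.05335112] [[-1.58730765 -2.81048666]
 [ 3.04025985 -0.18139468]
 [-1.08243045  1.70154862]
 [ 0.82407132 -5.60709922]
 [ 0.66285946  2.943751  ]
 [-1.85745253  3.95368094]]
[[ 0.02837512  0.02233037]
 [ 0.00642275 -0.01631201]
 [-0.02522036  0.02919584]]
paddle tip [ 0.54444826 -0.14107106] tray [0.5178275  0.17632619]
plateR [-0.14  0.11  1.59 -0.    1.43 -1.8 ]
plateR [-0.14  0.11  1.59 -0.    1.43  1.34]
plateL [ 0.16  0.12  1.58 -0.    1.44 -1.5 ]
plateL [ 0.16  0.12  1.58 -0.    1.44  1.64]
paddle [-0.36  0.17  1.59 -0.    1.38 -2.03]
paddle [-0.36  0.17  1.59 -0.    1.38  1.11]
blk [-0.76  0.3   1.47 -0.    1.37 -2.03]
blk [-0.76  0.3   1.47 -0.    1.37  1.11]
[[-9.25213721e-02  9.95710510e-01 -6.12785835e-04]
 [ 9.47198816e-01  8.82033893e-02  3.08276768e-01]
 [ 3.07008468e-01  2.79417596e-02 -9.51296515e-01]] [-0.215883   -0.42368807  0.35523289] [0.34963543 0.25059608 0.29947193] 1.4583
```

View pics/w0.png

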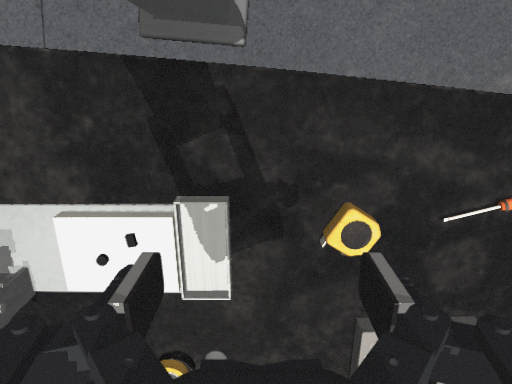

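Wrist picture: tray (203,248), plate right of it in world (left in image) from (57,213) to (180,290) with chips near (131,240) and (102,260), tape measure (355,232) to the left of the station. Next, a view centred on the station.

```bash
python3 - <<'E'
from h import *
import pickle
robot.move_ptp((.40,-.03,.36),down(.092+np.pi/2))
c=shot('wrist','w1.png');print(robot.read_joint_positions(),robot.read_time())
pickle.dump(c,open('w1.pkl','wb'))
E
```

```text
[-2.14165908e-01 -2.20589327e-01  1.35539716e+00  5.17108043e-04
  2.00757461e+00 -1.87879805e+00] 2.625
```

View pics/w1.png

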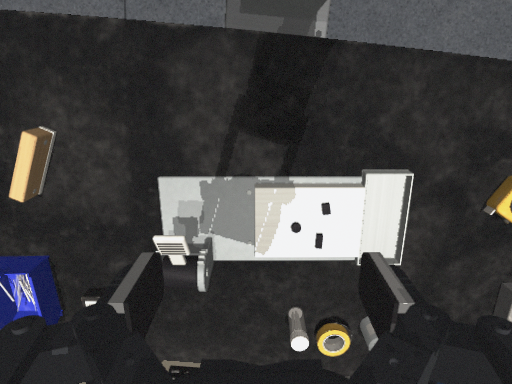

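Wrist view w1: plate corners (255,186), (364,184), (362,258), (254,258). Tray rim corners (364,170), (411,171), (404,265); base corner (160,178). Chips at (326,208), (296,228), (319,240); paddle (172,243).

```bash
python3 - <<'E'
from h import *
import pickle
c=pickle.load(open('w1.pkl','rb'))
P=[(255,186,-60,-85,32),(364,184,-60,85,32),(254,258,60,-85,32),(362,258,60,85,32),(411,171,-80,161,24),(404,265,80,161,24),(160,178,-70,-240,8),(162,260,80,-240,8)]
W=np.array([ray(c,p[:2],p[4]/1000)[0,:2] for p in P]);S=np.array([p[2:4] for p in P])/1000
mw,ms=W.mean(0),S.mean(0);X=W-mw;Y=S-ms
yaw=np.arctan2((Y[:,0]*X[:,1]-Y[:,1]*X[:,0]).sum(),(X*Y).sum())
R=np.array([[np.cos(yaw),-np.sin(yaw)],[np.sin(yaw),np.cos(yaw)]]);o=mw-R@ms
print(yaw,o,np.round(((W-o)@R-S)*1000,1))
im=c['color'];k=(im.max(2)<70).astype(np.uint8);k[:192]=0;k[254:]=0;k[:,:282]=0;k[:,358:]=0
n,_,st,ce=cv2.connectedComponentsWithStats(k)
for i in range(1,n): 
  if st[i][4]>8: print(st[i],(ray(c,ce[i],.036)[0,:2]-o)@R*1000)
def w(x,y,z): return [*(o+R@[x,y]),z]
a=.6
for r,y in((.099,-.216),(.099,-.174),(.053,-.195)):
  print(proj(c,w(.06-r*np.cos(a),-.195+(y+.195),.075+r*np.sin(a)+.004)))
# block
H=cv2.cvtColor(im,cv2.COLOR_RGB2HSV);mm=((H[...,0]>8)&(H[...,0]<25)&(H[...,1]>70)&(H[...,2]>200)).astype(np.uint8);mm[:,80:]=0
cc=max(cv2.findContours(mm,0,1)[0],key=cv2.contourArea).reshape(-1,2)
print(cv2.minAreaRect((ray(c,cc,.05)[:,:2]*1000).astype(np.float32)))
E
```

```text
0.1008890178847014 [0.53208966 0.05809236] [[-1.7  1.2]
 [-3.7 -2.7]
 [ 1.6 -2. ]
 [ 3.4  5.2]
 [-1.6 -5.1]
 [ 2.4  4.6]
 [ 1.3  5. ]
 [-1.7 -6.3]]
[322 203   8  11  72] [-26.09241846  25.11978006]
[292 223   9   9  64] [  5.04205587 -20.54863478]
[316 234   7  14  78] [28.93190459 16.67399806]
[[150.71305663 240.81044243]]
[[183.3740114  240.70182106]]
[[174.48013726 257.05082511]]
((476.828369140625, -375.7513427734375), (21.701786041259766, 107.96833038330078), 72.13385772705078)
```

```bash
cat >> h.py <<'E'
yaw=.097;o=np.array([.531,.056]);RS=np.array([[np.cos(yaw),-np.sin(yaw)],[np.sin(yaw),np.cos(yaw)]])
def w(x,y,z): return [*(o+RS@[x,y]),z]
QS=down(yaw+np.pi/2);QB=down(np.radians(72.2))
E
python3 - <<'E'
from h import *
robot.set_gripper(.065,60)
robot.move_ptp((.4765,-.376,.15),QB)
print(robot.movel((.4765,-.376,.020),velocity=.12,contact_N=8),robot.read_tcp_pos())
robot.set_gripper(0,60)
print(robot.read_gripper_width(),robot.read_gripper_force())
robot.movel((.4765,-.376,.22),velocity=.2)
print(robot.read_gripper_width(),robot.read_wrist_force())
robot.move_ptp(w(0,-.063,.20),QS)
robot.movel(w(0,-.063,.075),velocity=.15)
c=shot('scene');cv2.imwrite('pics/s1.png',cv2.resize(c['color'][170:290,140:340,::-1],(800,480)))
print(robot.read_time(),robot.read_wrist_force())
E
```

```text
False [ 0.47716784 -0.37659664  0.02120231]
0.02092344360131082 58.736997989472
0.020809683249971733 [ 0.23918707  1.26533899 -1.07009457]
9.7917 [ 0.12967971  0.37455987 -1.60392825]
```

View pics/s1.png

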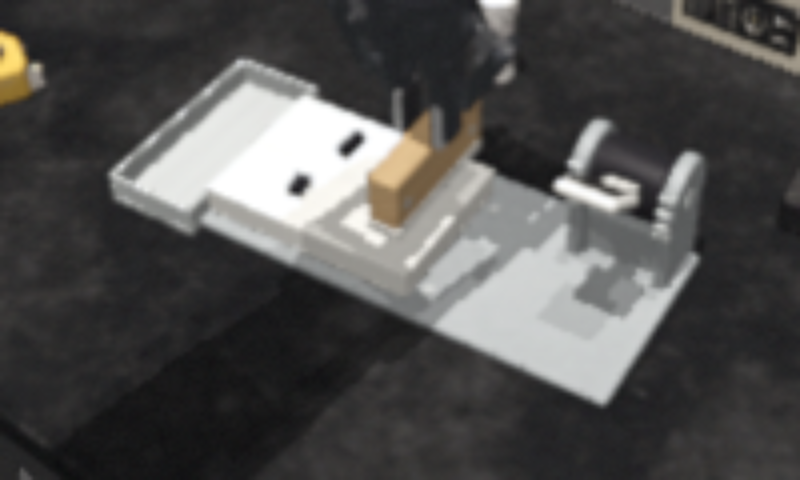

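Block held level and aligned over the plate's right part, at (425,165). Two chips are visible at (300,183) and (350,143), with the slug hidden behind the block, on its sweep side. Now the sweep.

```bash
python3 - <<'E'
from h import *
hit=robot.movel(w(0,-.063,.044),velocity=.03,contact_N=4)
p=robot.read_tcp_pos();print(hit,p,robot.read_wrist_force())
z=p[2]+.0005
robot.movel(w(0,-.063,z),velocity=.02);print(robot.read_wrist_force())
for y in(-.02,.02,.06,.093):
    robot.movel(w(0,y,z),velocity=.07);print(y,robot.read_wrist_force())
robot.wait(.3)
robot.movel(w(0,.093,.16),velocity=.15)
robot.move_ptp(w(-.06,-.08,.30),QS)
c=shot('wrist');cv2.imwrite('pics/w2.png',c['color'][:,:,::-1]);c=shot('scene');cv2.imwrite('pics/s2.png',cv2.resize(c['color'][170:290,140:340,::-1],(800,480)));print(robot.read_time())
E
```

```text
True [ 0.53674152 -0.00654553  0.05288528] [-0.18868294 -0.44452372  3.20623788]
[ 0.52016781 -0.14761417 -0.58961703]
-0.02 [-0.40017902 -0.32131853 -1.66501095]
0.02 [-0.66412291 -0.32866136 -0.6785462 ]
0.06 [ 0.48128186  0.44342714 -1.7625032 ]
0.093 [-0.10676187  0.76152956 -0.8329314 ]
15.7833
```

View pics/w2.png

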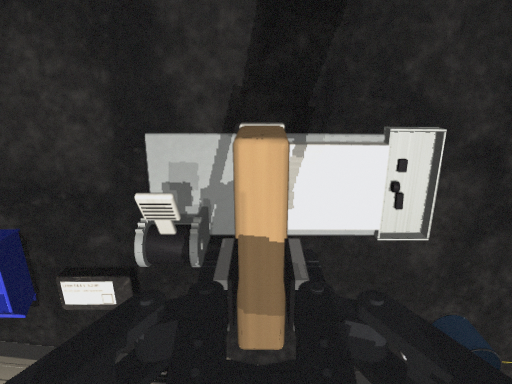

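All three offcuts lie in the tray, at (402,165), (395,187) and (399,201), and the plate is clear. Next I set the block back on the bench, then go to the paddle.

```bash
python3 - <<'E'
from h import *
robot.move_ptp((.4765,-.376,.15),QB)
robot.movel((.4765,-.376,.05),velocity=.12)
print(robot.movel((.4765,-.376,.014),velocity=.025,contact_N=4),robot.read_tcp_pos())
robot.set_gripper(.06);robot.wait(.2)
robot.movel((.4765,-.376,.16),velocity=.15)
robot.set_gripper(0,40)
robot.move_ptp(w(-.009,-.192,.19),QS)
print(robot.movel(w(-.009,-.192,.110),velocity=.04,contact_N=2.5),robot.read_tcp_pos(),robot.read_wrist_force())
c=shot('scene');cv2.imwrite('pics/s3.png',cv2.resize(c['color'][170:345,190:390,::-1],(680,595)));print(robot.read_time())
E
```

```text
True [ 0.47633095 -0.37573036  0.02090299]
False [ 0.54078432 -0.13601999  0.11027068] [ 0.01420742 -0.13045735  0.29372546]
24.775
```

View pics/s3.png

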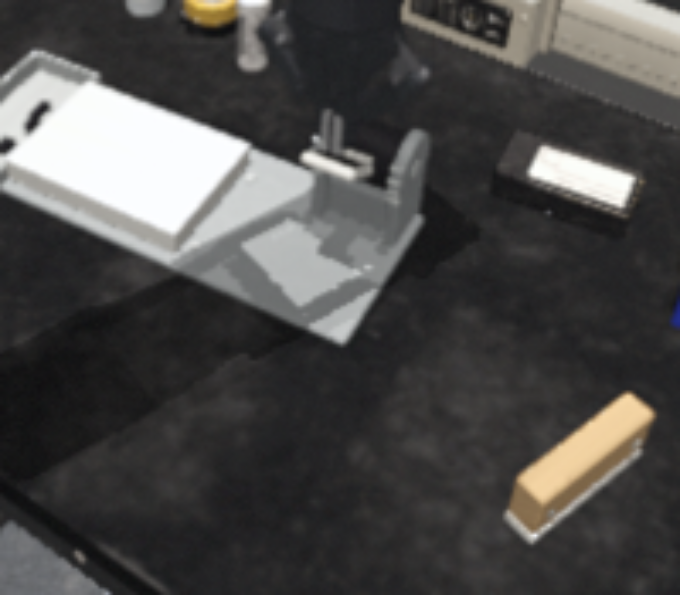

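The block stands on the bench again at (585,465). No contact with the paddle was felt, and the fingertips (330,130) end just behind/above the paddle (335,160). I'll compare projections before pressing.

```bash
python3 - <<'E'
from h import *
c=shot('scene');v=shot('wrist')
for n,k in(('s',c),('w',v)):
    print(n,proj(k,robot.read_tcp_pos()).round(1),[proj(k,w(.06-r*np.cos(.6),y,.075+r*np.sin(.6))).round(1).tolist()[0] for r,y in((.099,-.216),(.099,-.174),(.053,-.174),(.053,-.216))])
A=cv2.resize(c['color'][185:250,255:335,::-1],(640,520),interpolation=cv2.INTER_CUBIC)
cv2.imwrite('pics/s4.png',A)
cv2.imwrite('pics/w4.png',v['color'][:,:,::-1])
E
```

```text
s [[287.8 220. ]] [[294.8, 220.5], [279.3, 214.5], [285.7, 213.2], [300.6, 218.8]]
w [[262.5 229.7]] [[211.8, 223.4], [301.0, 223.4], [293.6, 265.6], [221.0, 265.5]]
```

View pics/s4.png

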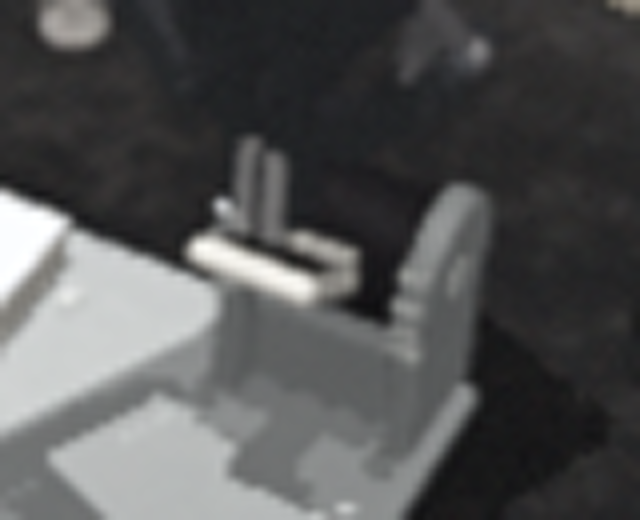

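View pics/w4.png

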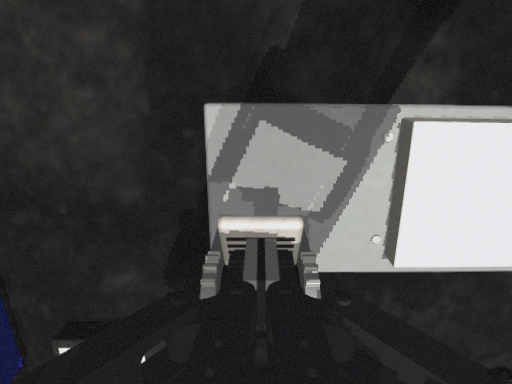

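Wrist view: the fingertips (262,240) are centred over the paddle's ridged face behind its front lip (220–302, 223). I'll press on in steps, watching the force.

```bash
python3 - <<'E'
from h import *
for z in np.arange(.106,.069,-.004):
    h=robot.movel(w(-.009,-.192,z),velocity=.03,contact_N=14)
    F=np.mean([(robot.wait(.02),robot.read_wrist_force())[1] for _ in range(5)],0)
    print(round(z,3),h,np.round(robot.read_tcp_pos(),4),F.round(1))
    if h: break
v=shot('wrist');c=shot('scene')
A=cv2.resize(c['color'][185:250,255:335,::-1],(430,350),interpolation=cv2.INTER_CUBIC)
B=cv2.resize(v['color'][150:330,150:350,::-1],(389,350))
cv2.imwrite('pics/m5.png',np.hstack([A,B[:,:370]]));print(robot.read_time())
E
```

```text
0.106 False [ 0.5406 -0.1359  0.1058] [-0.1 -0.2  0.4]
0.102 False [ 0.5406 -0.136   0.102 ] [ 0.1 -0.3  0.4]
0.098 False [ 0.5414 -0.1362  0.099 ] [ 1.3 -0.4  5.2]
0.094 False [ 0.5413 -0.1363  0.0952] [ 0.3 -0.5  6.6]
0.09 False [ 0.5413 -0.1364  0.0914] [-0.6 -0.4  7.1]
0.086 False [ 0.5411 -0.1365  0.0871] [-0.3 -0.5  6.4]
0.082 False [ 0.5406 -0.1365  0.0823] [-0.5 -1.3  4.8]
0.078 False [ 0.5405 -0.136   0.0777] [ 0.  -1.5  2.6]
0.074 False [ 0.5406 -0.1359  0.0739] [ 0.  -1.3  2.8]
0.07 False [ 0.5407 -0.1359  0.0703] [-1.  -0.7  4.5]
28.6417
```

View pics/m5.png

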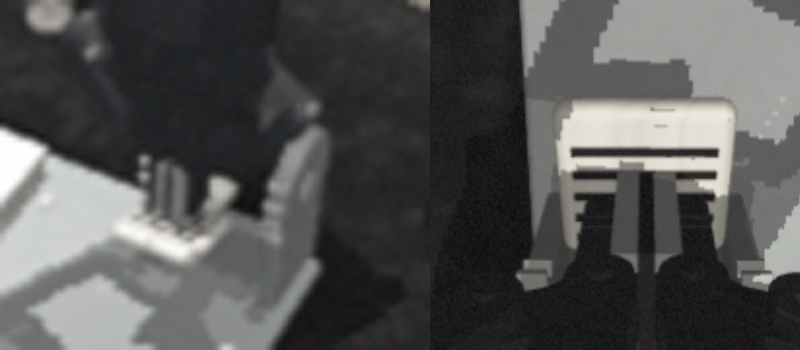

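Now the paddle is pressed to about level: its tip edge in the wrist view runs from (214,201) to (306,201), and in the scene from (276,226) to (290,233). I'll triangulate the tip height to get the dial angle.

```bash
python3 - <<'E'
from h import *
v=shot('wrist');c=shot('scene')
def PM(k): return np.c_[np.array(k['R']),np.array(k['t'])]
def un(k,uv): return cv2.undistortPoints(np.array(uv,float).reshape(-1,1,2),np.array(k['intrinsics']),np.array(k['D'])).reshape(2,1)
for a,b in(((306,202),(276.4,226)),((214,202),(290,233))):
    X=cv2.triangulatePoints(PM(v),PM(c),un(v,a),un(c,b)).ravel();X=X[:3]/X[3]
    print(X,(X[:2]-o)@RS,proj(v,X),proj(c,X))
for z in(.05,.06,.07,.08,.09,.10):
    X=ray(v,[(214,202),(306,202)],z);print(z,np.linalg.norm(X[0]-X[1]))
for th in(.35,.5,.6,.7,.8,.9):
    s=.6-th;print(th,[proj(k,w(.06-.099*np.cos(s),y,.075+.099*np.sin(s))).round(1).tolist()[0] for k in(v,c) for y in(-.174,-.216)])
E
```

```text
[ 0.51064674 -0.12130545  0.10506286] [-0.03742925 -0.1745008 ] [[304.74746432 202.69973468]] [[276.15737062 226.00957151]]
[ 0.5157578  -0.15930356  0.09924563] [-0.03602226 -0.21281528] [[214.84377182 201.06888236]] [[290.20472754 232.90616205]]
0.05 0.054130140396161874
0.06 0.05126603251418051
0.07 0.04840192463219915
0.08 0.045537816750217786
0.09 0.042673708868236404
0.1 0.03980960098625502
0.35 [[304.2, 201.5], [207.5, 201.5], [276.2, 227.2], [291.4, 233.3]]
0.5 [[300.7, 185.7], [211.8, 185.7], [275.5, 231.9], [290.6, 238.1]]
0.6 [[298.6, 178.8], [214.5, 178.8], [275.3, 234.8], [290.3, 240.9]]
0.7 [[296.6, 174.5], [216.9, 174.5], [275.3, 237.3], [290.1, 243.5]]
0.8 [[294.7, 172.3], [219.2, 172.3], [275.4, 239.6], [290.2, 245.7]]
0.9 [[293.1, 172.0], [221.2, 172.0], [275.8, 241.5], [290.4, 247.7]]
```

Dial at about 0.35 (click 1); the tips contact some 20 mm above the reported TCP, so the target is lower. Check the gripper width and press on towards click 3 with a force guard.

```bash
python3 - <<'E'
from h import *
print('width',robot.read_gripper_width())
def PM(k): return np.c_[np.array(k['R']),np.array(k['t'])]
for z in np.arange(.066,.033,-.004):
    h=robot.movel(w(-.009,-.192,z),velocity=.03,contact_N=14)
    F=np.mean([(robot.wait(.02),robot.read_wrist_force())[1] for _ in range(5)],0)
    print(round(z,3),h,np.round(robot.read_tcp_pos(),4),F.round(1))
    if h or np.abs(F).max()>20: break
v=shot('wrist');c=shot('scene')
A=cv2.resize(c['color'][185:250,255:335,::-1],(430,350),interpolation=cv2.INTER_CUBIC)
B=cv2.resize(v['color'][150:330,150:350,::-1],(389,350))
cv2.imwrite('pics/m6.png',np.hstack([A,B[:,:370]]));print(robot.read_time())
for th in(.6,.7,.8,.9,1,1.1,1.2):
    s=.6-th;print(th,[proj(k,w(.06-.099*np.cos(s),y,.075+.099*np.sin(s))).round(1).tolist()[0] for k in(v,c) for y in(-.174,-.216)])
E
```

```text
width 0.0004704009863478526
0.066 False [ 0.5406 -0.136   0.0666] [-2.2 -0.1  7. ]
0.062 False [ 0.5406 -0.1361  0.063 ] [-3.1 -0.5  8.5]
0.058 False [ 0.5403 -0.1362  0.0589] [-2.9 -0.1  8.3]
0.054 False [ 0.5401 -0.1362  0.0542] [-2.6 -1.2  5.9]
0.05 False [ 0.5402 -0.1361  0.0498] [-2.3 -1.5  3.8]
0.046 False [ 0.5406 -0.1361  0.0462] [-2.7 -1.8  4.6]
0.042 False [ 0.5408 -0.1361  0.0429] [-3.4 -1.1  7.4]
0.038 False [ 0.5413 -0.1361  0.0397] [-3.9 -0.4 10.4]
0.034 False [ 0.5419 -0.136   0.0362] [-3.4 -0.6 11.2]
32.1417
0.6 [[308.0, 200.0], [204.0, 199.9], [275.3, 234.8], [290.3, 240.9]]
0.7 [[305.0, 193.2], [207.7, 193.2], [275.3, 237.3], [290.1, 243.5]]
0.8 [[302.3, 189.4], [211.0, 189.3], [275.4, 239.6], [290.2, 245.7]]
0.9 [[299.9, 188.0], [213.9, 187.9], [275.8, 241.5], [290.4, 247.7]]
1 [[297.7, 188.6], [216.6, 188.6], [276.3, 243.1], [290.7, 249.2]]
1.1 [[295.8, 191.1], [218.9, 191.0], [276.9, 244.3], [291.3, 250.4]]
1.2 [[294.1, 194.9], [221.0, 194.9], [277.7, 245.2], [291.9, 251.2]]
```

View pics/m6.png

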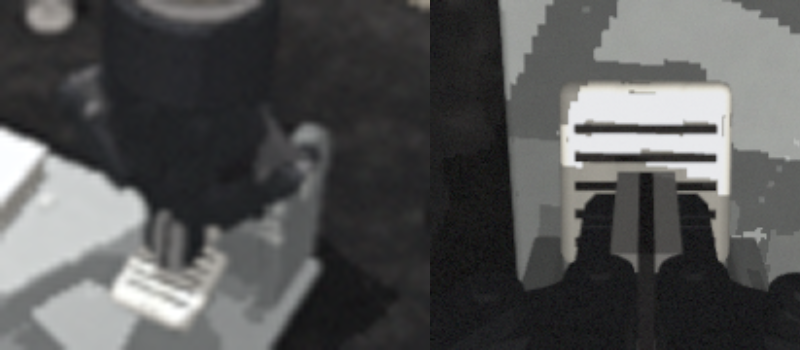

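Scene lip at about (276,239)/(289,246): dial ≈0.8, just before the third detent. Force dips came at z≈0.075 (click 1) and 0.049 (click 2). Continue to the third.

```bash
python3 - <<'E'
from h import *
prev=99;top=0
for z in np.arange(.031,.0155,-.0025):
    h=robot.movel(w(-.009,-.192,z),velocity=.025,contact_N=12)
    F=np.mean([(robot.wait(.02),robot.read_wrist_force())[1] for _ in range(6)],0)
    print(round(z,4),h,np.round(robot.read_tcp_pos(),4),F.round(1))
    if h or F[2]>18: break
    top=max(top,F[2])
    if F[2]<top-2.5: break
v=shot('wrist');c=shot('scene')
A=cv2.resize(c['color'][185:250,255:335,::-1],(430,350),interpolation=cv2.INTER_CUBIC)
B=cv2.resize(v['color'][150:330,150:350,::-1],(389,350))
cv2.imwrite('pics/m7.png',np.hstack([A,B[:,:370]]));print(robot.read_time())
for th in(.7,.8,.9,1,1.1,1.2,1.3):
    s=.6-th;print(th,[proj(k,w(.06-.099*np.cos(s),y,.075+.099*np.sin(s))).round(1).tolist()[0] for k in(v,c) for y in(-.174,-.216)])
E
```

```text
0.031 False [ 0.5425 -0.136   0.0332] [-1.5  0.2  9.8]
0.0285 False [ 0.5432 -0.1359  0.0306] [0.6 0.  8.1]
0.026 False [ 0.5438 -0.1358  0.0281] [1.5 0.1 7.1]
33.3083
0.7 [[307.6, 195.7], [204.4, 195.6], [275.3, 237.3], [290.1, 243.5]]
0.8 [[304.6, 191.4], [208.1, 191.3], [275.4, 239.6], [290.2, 245.7]]
0.9 [[301.9, 189.7], [211.4, 189.6], [275.8, 241.5], [290.4, 247.7]]
1 [[299.5, 190.2], [214.3, 190.2], [276.3, 243.1], [290.7, 249.2]]
1.1 [[297.4, 192.6], [216.9, 192.5], [276.9, 244.3], [291.3, 250.4]]
1.2 [[295.6, 196.5], [219.2, 196.4], [277.7, 245.2], [291.9, 251.2]]
1.3 [[293.9, 201.6], [221.2, 201.6], [278.7, 245.7], [292.8, 251.7]]
```

View pics/m7.png

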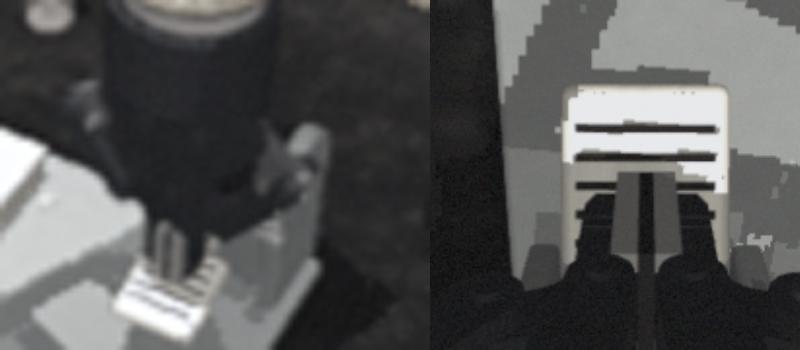

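Now the tip edge (wrist row 195, width 86 px; scene (276,241.6)/(290,248)) puts the dial at about 0.95, falling into the third detent. A few millimetres more centre it; no more pictures, force only.

```bash
python3 - <<'E'
from h import *
for z in(.0240,.0225,.0210):
    h=robot.movel(w(-.009,-.192,z),velocity=.02,contact_N=8)
    F=np.mean([(robot.wait(.02),robot.read_wrist_force())[1] for _ in range(10)],0)
    print(z,h,np.round(robot.read_tcp_pos(),4),F.round(2))
    if h: break
robot.wait(.5);print(np.round(robot.read_tcp_pos(),4),robot.read_wrist_force(),robot.read_time())
v=shot('wrist');im=v['color']
m=(im.min(2)>185).astype(np.uint8)
sub=m[150:240,200:320];ys,xs=np.nonzero(sub)
cols=[(200+x,150+np.nonzero(sub[30:,x])[0].min()+30) for x in range(15,105,10) if sub[30:,x].any()]
print(cols)
row=[(r,[int(q) for q in (np.nonzero(m[r,200:320])[0][[0,-1]]+200)]) for r in(198,202,206,210) if m[r,200:320].any()];print(row)
for th in(.9,1,1.05,1.1,1.2):
    s=.6-th;print(th,[proj(v,w(.06-.099*np.cos(s),y,.075+.099*np.sin(s))).round(1).tolist()[0] for y in(-.174,-.216)])
E
```

```text
0.024 False [ 0.5438 -0.1358  0.026 ] [2.02 0.06 6.97]
0.0225 False [ 0.5439 -0.1358  0.0247] [1.77 0.19 7.25]
0.021 False [ 0.5442 -0.1358  0.0235] [1.92 0.26 8.16]
[ 0.5441 -0.1358  0.0235] [1.09759424 0.45749546 8.88859136] 35.0583
[(225, np.int64(201)), (235, np.int64(199)), (245, np.int64(199)), (255, np.int64(200)), (265, np.int64(199)), (275, np.int64(199)), (285, np.int64(199)), (295, np.int64(199))]
[(202, [221, 301]), (206, [221, 301]), (210, [221, 301])]
0.9 [[303.1, 192.2], [210.0, 192.1]]
1 [[300.6, 192.6], [213.1, 192.5]]
1.05 [[299.4, 193.5], [214.5, 193.4]]
1.1 [[298.4, 194.8], [215.8, 194.8]]
1.2 [[296.4, 198.7], [218.2, 198.6]]
```

```bash
python3 - <<'E'
from h import *
print(robot.read_tcp_pos(),robot.read_wrist_force(),robot.hand_in())
E
```

```text
the job is handed in; nothing more can be done
[ 0.54415657 -0.13581736  0.02351445] [2.42764669 0.13709201 8.1483931 ] None
```

I handed the job in: the three offcuts are in the tray, the block is back on the bench, and the dial is held at about 1.05 rad (click 3, estimated from force and images) with about 8 N. I viewed 13 pictures, over the limit of 10.

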